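# Lift a wet painted tile with a spatula into the free drying bay

## Task

The sun tile on the wooden easel has just been painted: slide the spatula under it, lift it and carry it level to whichever green drying bay is free, in under the lamp bar, and leave it lying flat and square on both rails, centred in the bay. Never touch the tile with the gripper or let it fall, and do not strike the lamp, the moon tile or anything else on the table. Finally lay the spatula back flat on its black mat the way it lay and let go.

Things in the scene. Friction and masses are not known exactly. Their poses are not given: they have to be found in the camera images.
- sun_tile: The painted tile to move: white ceramic, 80 x 80 x 6 mm, about 90 g, pink field with a golden sun. It starts lying on the easel's rails. Origin: centre of its underside; z up.
- moon_tile: A second tile of the same size, dark blue with a pale moon, lying on the rails of the bay that is taken. Leave it. Origin: centre of its underside.
- easel: Small fixed wooden rest that holds the sun tile: base 94 x 84 x 4 mm; two rails along x, 90 long, 9 wide, tops 18 mm above the table, 62 mm clear between them (a slot 62 wide, 14 high under the tile, open at the front, -x); backstop 26 mm high at x = +52 to +58 mm. Origin on the table under its centre; +x points from the open front to the backstop, roughly world +y.
- bay_a: Green drying bay, same shape and sizes as the easel (base, rails, slot, backstop, axes) but with a green base and backstop and white rails. The moon tile takes one of the two bays, the other is free; which side is free changes. Origin on the table under the bay's centre, where a tile's centre belongs. The lamp bar runs across above the way in.
- bay_b: The other green drying bay, identical to the first, same shape and sizes as the easel (base, rails, slot, backstop, axes) but with a green base and backstop and white rails. The moon tile takes one of the two bays, the other is free; which side is free changes. Origin on the table under the bay's centre, where a tile's centre belongs. The lamp bar runs across above the way in.
- lamp: Fixed drying lamp, not to be struck: aluminium bar 262 mm long (y), 26 high, its underside 102 mm above the table, covering x = -87 to -50 mm, on 14 mm posts at y = +-124. The bays stand at y = +-55, x = 0 with the same heading, so the bar is just before the tiles' near edges and blocks an upright gripper that holds the spatula. Origin on the table between the bays.
- spatula: Cranked spatula, rigid, 170 g. Steel blade 90 (x) x 50 x 3 mm; origin: centre of its underside, +x to the free tip (x = +45). A neck rises from the heel (x = -44) to a red handle, a level flat-sided block 56 long (x = -121 to -65), 22 wide, 24 high, centre z = +48 mm. Stands steadily on its blade, tip roughly to world +y. A tile centred 5 to 8 mm ahead of the blade's centre clears the neck.
- mat: Black rubber mat, fixed, 110 (x) x 70 x 3 mm, on which the spatula's blade lies at the start, centred and along its x. Origin: centre of its underside, on the table.
- paint_tin: Closed navy watercolour tin with coloured pans, 95 x 215 x 18 mm. Bystander, loose. Origin: centre of its underside.
- palette: Aluminium pocket palette, 62 x 98 mm, its lid standing 57 mm high at the back. Bystander, loose. Origin: centre of its underside.
- drink: Tall iced drink in a lidded cup, 94 mm across, 150 mm high. Bystander, loose. Origin: centre of its underside.
- paint_box: Flat orange and pink paint carton, 65 x 100 x 20 mm. Bystander, loose. Origin: centre of its underside.
- tape_roll: Roll of masking tape, 90 mm across, 24 mm high. Bystander, loose. Origin: centre of its underside.
- brush_jar: Glass jar of brushes, 72 mm across, 90 mm high, brush tips to 190 mm and within 40 mm of its axis. Bystander, loose. Origin: centre of its underside.
- pan_block: Dark wooden block of paint pans, 120 x 35 x 30 mm. Bystander, loose. Origin: centre of its underside.
- spatula_handle (a point): Centre of the spatula's red handle, the place to grip.

How it is judged (in metres and radians):
On the way, in this order (a step that is already met when the one before it is completed fails the run):
1. the sun tile is lifted clear of the easel, carried by the spatula (height (world z) of sun_tile above 0.032 m and contact force between sun_tile and spatula above 0.2 N and contact force between sun_tile and easel below 0.02 N), for 0.2 s.
2. the sun tile lies in the free bay, on the rails, and the spatula no longer touches it (x of sun_tile in the frame of bay_a between -0.02 and 0.02 m and y of sun_tile in the frame of bay_a between -0.015 and 0.015 m and z of sun_tile in the frame of bay_a between 0.015 and 0.021 m and angle between sun_tile's own z axis and vertical below 0.08 rad and angle between the x axis of sun_tile and the x axis of bay_a, either way round below 0.2 rad and contact force between sun_tile and spatula below 0.02 N and linear speed of sun_tile below 0.02 m/s), for 0.2 s.
At the end, for the whole second after the job is handed in: Sun tile flat on both rails of the bay that was free, within 20 mm of its centre along the rails, 15 mm across, 0.2 rad; spatula at rest flat on the mat, blade centre within 30 mm of the mat's centre in x and y, handle to the same side as before, turned less than 0.3 rad (x of sun_tile in the frame of bay_a between -0.02 and 0.02 m and y of sun_tile in the frame of bay_a between -0.015 and 0.015 m and z of sun_tile in the frame of bay_a between 0.015 and 0.021 m and angle between each of sun_tile, spatula's own z axis and vertical below 0.08 rad and angle between the x axis of sun_tile and the x axis of bay_a, either way round below 0.2 rad and linear speed of each of sun_tile, spatula below 0.02 m/s and x of spatula in the frame of mat between -0.03 and 0.03 m and y of spatula in the frame of mat between -0.03 and 0.03 m and z of spatula in the frame of mat between 0 and 0.006 m and x of spatula_handle in the frame of mat below -0.04 m and angle between the x axis of spatula and the x axis of mat, either way round below 0.3 rad); the robot touches nothing.
It fails at once if the robot touches the sun tile (contact force between any of the fingers, the arm and sun_tile above 0.3 N).
It fails at once if the sun tile is tipped more than 0.35 rad or falls to the table (angle between sun_tile's own z axis and vertical above 0.35 rad or height (world z) of sun_tile below 0.012 m).
It fails at once if the lamp is struck (more than 8 N) (contact force between lamp and anything else above 8 N).
It fails at once if the moon tile is moved more than 10 mm (distance of moon_tile from where it was at the start of the episode above 0.01 m).
It fails at once if a bystander is moved more than 20 mm or tipped (distance of any of paint_tin, palette, drink, paint_box, tape_roll, brush_jar, pan_block from where it was at the start of the episode above 0.02 m or angle between any of paint_tin, palette, drink, paint_box, tape_roll, brush_jar, pan_block's own z axis and vertical above 0.3 rad).
It also fails if it takes over 72 s, if anything falls off the work surface, if the arm or the gripper's body presses on something with over 40 N, if the wrist force passes 120 N, or if a joint passes its speed limit or range.

## Robot

A 6-joint arm with a two-finger parallel gripper is mounted at the origin on the work surface. World frame = base frame: x ahead of the robot, y to its left, z up, the work surface at z = 0. Lengths are in m, angles in degrees, forces in N, time in s.
With the tool pointing down it reaches from about 0.4 to 0.825 m from the base axis. Payload 7 kg.
Tool frame: the origin (TCP) lies midway between the tips of the shut fingers; the grasp point (between the pads) lies ctrl.grasp_offset behind it (ctrl.grasp_offset is the distance from the TCP to the grasp point, in m); z points along the fingers, y is the line along which they close (so a half turn about z gives the same grasp; the last joint's range is limited). The gripper opens to 88 mm and grips with 3 to 60 N. Pads are 19 mm wide; open, the fingers measure 130 mm over their backs; the gripper's body (78 mm by 193 mm) begins 47 mm behind the grasp point.
Start: joints at [86.064, 20.546, 0.682, 0, -70.136, -16.507], TCP at [0.236, 0.632, 0.227] pointing down, gripper open.
Joint ranges: [-176.03, 176.03], [-82.01, 121.73], [-58.28, 71.71], [-173.87, 95.51], [-174.79, -0.11], [-173.66, 173.66]. Speed limits (degrees/s): [136.94, 136.94, 172.46, 180, 180, 180].

## Interface

Orientations are given as [roll, pitch, yaw] about the fixed x, y, z axes, in that order (R = Rz(yaw) Ry(pitch) Rx(roll)).
In Python, from plant import ctrl gives the robot as it stands. The module is installed in compiled form; this text tells all that it offers.
- The arm moves only by the tool send_rows, never from a script. Its argument "increments" is a list that holds one entry, the list of rows, each a list of 4 numbers: the shift along the world's x, y, z normalised to -1 to 1, where 1 is 0.2 m, then the turn about the world's z normalised to -1 to 1, where 1 is 1.5 rad. In form: [[[x, y, z, roll], ...]]. A call has 1 to 12 rows; each row is the pose to reach, as a shift and turn from the pose commanded when the call began; what a row does not reach only later rows make up. A row lasts 1/8 s, in which the tool goes at most 62.5 mm and 10.7 degrees, less where a joint would pass 70% of its speed; a pose out of reach is approached as far as the arm can. A call with a number of a shift or a turn outside -1 to 1 is refused whole. A call with a gripper value outside its range is refused whole. "jaw" is the opening, from 0 (shut) to 1 (fully open), set as the call begins (left out, the last holds). The fingers move at their own pace and stop on an object; the grip force is fixed at half the most. Time passes only in rows, so rows that repeat a pose let the fingers close. It gives the time, the measured TCP pose, the force, the opening and the grip force at its end, in the units of the state.
- ctrl.get_obs(): the state, without advancing time (a new reading comes with each control period).
- ctrl.snapshot(name): name is "scene" or "top"; returns the picture (480x640x3 uint8, red, green, blue); there is no depth.
- ctrl.calibration(name): a dict with "mtx" (3x3 intrinsics, pixels), "eye" and "attitude" of the camera in the world. Camera axes: x right, y up, looking along -z (the intrinsics and any distortion apply to the point x, -y, -z); pixel columns grow to the right and rows downward; lengths in m; the calibration is good to about 2 mm. A picture is of the moment at which its call begins. calibration takes no time and is no camera call.
- ctrl.close_job(): hands the job in; it is judged then, once.
Trained networks look in the newest picture that a camera, given by its name, has taken for a name from the list of things; names that differ only in an ending like _2 or _b are one class to them, and where a whole thing is asked for, a point or a joint stands for the part that bears it (a point fixed in the world has none). Each returns a list of dicts, best first, with "conf" (0 to 1); they miss things now and then, are a little off and sometimes report something else, mostly with a low value. They report only what shows in the picture. A call takes as long as a camera call.
- ctrl.trace(thing, camera): "mask" (480x640 bool, what is visible of it) and "bbox" ([left, top, right, bottom] in pixels, round what is visible of it).
- ctrl.spot_point(thing, camera): "pixel" ([row, column] in pixels: a listed point, or the origin of a listed thing).
The state is a dict: "clock": time; "joint_pos": joint angles; "qvel": joint speeds; "tau": joint torques, N m; "tool_pos": TCP position; "orientation": TCP orientation; "force": force on the tool from outside, world axes, zero at the start; "moment": the same for the moment, N m; "opening": finger opening in m; "gripper_force": force on a finger pad.
Only numpy, scipy, OpenCV 4.12 (cv2) and the standard library are available. Lean on these libraries where they do the work, as an engineer would, in place of code of your own. Each camera call takes 0.05 s, during which the arm holds its last target. There are 200 camera calls.

## Working session

There is one attempt and no reset: what is moved stays moved. The work goes in short steps, Python scripts to look and compute and a tool call to move; the robot and the scene stay as the last step left them, time stands still between calls to the robot, and variables do not carry over. Pictures are saved under pics/ and viewed, at most 12 in all, crops included, and the job is handed in when it is done.

Besides the shell and the picture viewer there is one more tool, called after ">>>" by a JSON object that holds its "method" and its "body". send_rows: Moves the arm, as the interface text tells. Its arguments: {"type":"object","properties":{"increments":{"type":"array"},"jaw":{"type":"number"}},"required":["increments"]}

```bash
mkdir -p pics
cat > h.py <<'E'
import numpy as np, cv2
from plant import ctrl
def cal(n):
    c=ctrl.calibration(n); return c
def project(n,P):
    c=cal(n); R=att(c); p=(np.atleast_2d(P)-np.array(c["eye"]))@R
    p=np.c_[p[:,0],-p[:,1],-p[:,2]]; q=p@np.array(c["mtx"]).T
    return q[:,:2]/q[:,2:]
def att(c):
    a=np.array(c["attitude"],float)
    if a.shape==(3,3): return a
    from scipy.spatial.transform import Rotation as Ro
    return Ro.from_euler('xyz',a,degrees=True).as_matrix()
def ray(n,uv,z):
    c=cal(n); uv=np.atleast_2d(uv).astype(float)
    d=np.c_[uv,np.ones(len(uv))]@np.linalg.inv(np.array(c["mtx"])).T
    d=np.c_[d[:,0],-d[:,1],-d[:,2]]@att(c).T
    e=np.array(c["eye"]); t=(z-e[2])/d[:,2]
    return e+d*t[:,None]
E
python3 - <<'E'
from h import *
for n in("scene","top"):
    print(ctrl.calibration(n)); cv2.imwrite(f"pics/{n}0.png",ctrl.snapshot(n)[:,:,::-1])
    for t in["sun_tile","moon_tile","easel","bay_a","lamp","spatula","mat","spatula_handle"]:
        print(n,t,[(round(d["conf"],2),np.round(d["pixel"],1).tolist()) for d in ctrl.spot_point(t,n)][:3],[(round(d["conf"],2),d["bbox"]) for d in ctrl.trace(t,n)][:3])
print(ctrl.get_obs(), ctrl.grasp_offset)
E
```

```text
{'mtx': array([[445.46729886,   0.        , 325.99722827],
       [  0.        , 445.46729886, 240.83164183],
       [  0.        ,   0.        ,   1.        ]]), 'eye': array([1.30261271, 0.1719406 , 0.68233926]), 'attitude': array([50.12049224,  0.36936668, 98.84103966])}
scene sun_tile [(0.69, [235.5, 191.4])] []
scene moon_tile [(0.65, [245.4, 421.7])] [(0.91, [402.6, 231.9, 440.8, 256.3]), (0.74, [489.4, 228.5, 523.1, 263.2])]
scene easel [(0.61, [234.7, 193.9])] [(0.55, [167.2, 224.0, 221.4, 250.5])]
scene bay_a [(0.67, [251.0, 419.0]), (0.62, [285.5, 421.7]), (0.37, [238.8, 193.2])] [(0.74, [400.2, 235.2, 451.6, 268.2]), (0.6, [397.7, 264.0, 450.4, 301.3])]
scene lamp [] [(0.79, [376.5, 182.9, 427.5, 310.0])]
scene spatula [(0.61, [236.2, 307.4]), (0.36, [235.9, 307.7])] [(0.79, [253.3, 208.2, 326.6, 248.1]), (0.37, [398.4, 261.7, 450.4, 298.6])]
scene mat [(0.56, [235.3, 306.7])] [(0.68, [400.4, 237.9, 450.9, 266.8]), (0.56, [401.1, 233.1, 441.9, 258.5])]
scene spatula_handle [] [(0.66, [254.9, 210.1, 325.1, 247.9])]
{'mtx': array([[436.43398686,   0.        , 323.30256345],

[... 960 characters left out ...]
.9, 552.5, 207.0])]
{'clock': 1.7, 'joint_pos': array([ 8.60630282e+01,  2.05454128e+01,  6.81189446e-01,  4.97668885e-04,
       -7.01369420e+01, -1.65060497e+01]), 'qvel': array([ 0.0483664 ,  0.00438683,  0.03532795,  0.03443796, -0.03757313,
        0.07784856]), 'tau': array([-1.67243034e-04, -5.82375205e+01,  2.93287253e+01,  7.00223342e+00,
        1.23581680e-02, -1.16541247e-05]), 'tool_pos': array([0.23578251, 0.63244408, 0.22656766]), 'orientation': array([ 1.79999016e+02, -7.79852866e-04, -2.04428524e+01]), 'force': array([-0.56694895, -0.1120883 ,  0.97345783]), 'moment': array([-0.01771121,  0.00346064,  0.00115225]), 'gripper_force': 0.0, 'opening': 0.08811844872503806} 0.0188
```

Run:
```python
import cv2
a=cv2.imread("pics/top0.png"); cv2.imwrite("pics/topbig.png",cv2.resize(a[150:360,150:550],(800,420),interpolation=cv2.INTER_CUBIC))
```

```text
(no output)
```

View pics/top0.png

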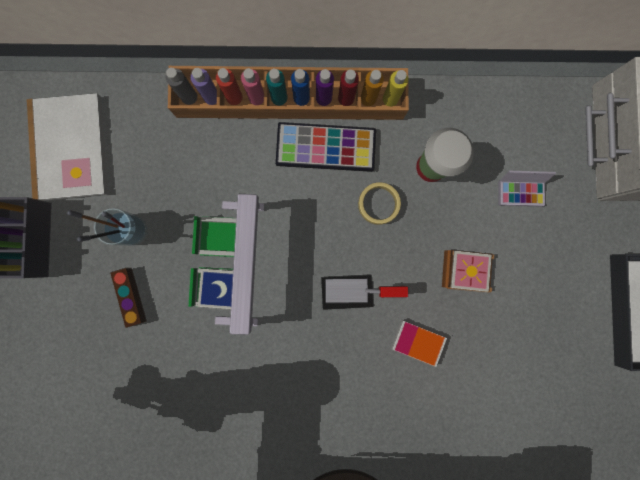

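View pics/topbig.png

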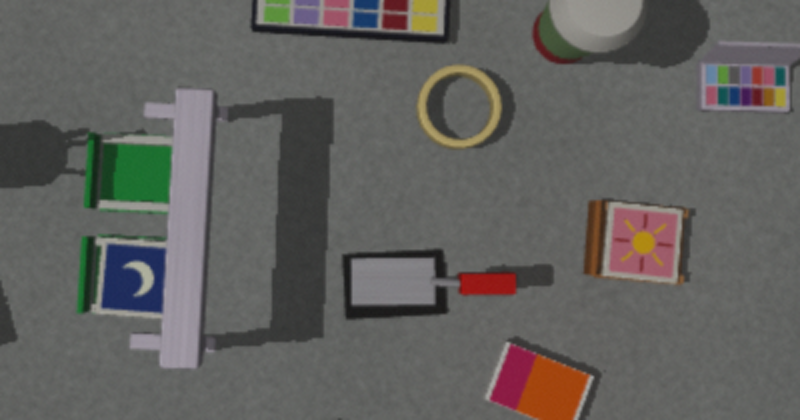

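View pics/scene0.png

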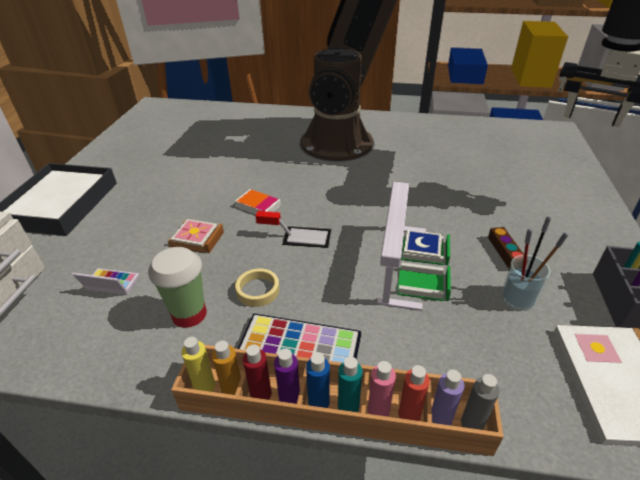

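Top view: easel with sun tile at about (470,270), opening to the right (-y). Spatula at (348,291) with its handle to the right. The free bay is the upper one, (215,237), and the moon tile is in the lower one at (217,289). Next I measure on rectified planes.

```bash
cat >> h.py <<'E'
def rect(img,n,z,x0,x1,y0,y1,s=2000):
    # metric crop: col = (y1-y)*s, row=(x1-x)*s
    W,H=int((y1-y0)*s),int((x1-x0)*s)
    P=np.array([[x1,y1,z],[x1,y0,z],[x0,y0,z],[x0,y1,z]])
    M=cv2.getPerspectiveTransform(project(n,P).astype(np.float32),np.float32([[0,0],[W,0],[W,H],[0,H]]))
    return cv2.warpPerspective(img,M,(W,H),flags=cv2.INTER_LINEAR)
def fit(img,n,z,box,f,s=2000):
    r=rect(img,n,z,*box,s); hsv=cv2.cvtColor(r,cv2.COLOR_RGB2HSV).astype(int)
    m=f(hsv[...,0],hsv[...,1],hsv[...,2]).astype(np.uint8)
    m=cv2.morphologyEx(m,cv2.MORPH_CLOSE,np.ones((9,9),np.uint8)); m=cv2.morphologyEx(m,cv2.MORPH_OPEN,np.ones((9,9),np.uint8))
    c=max(cv2.findContours(m,cv2.RETR_EXTERNAL,cv2.CHAIN_APPROX_NONE)[0],key=cv2.contourArea)
    q=cv2.boxPoints(cv2.minAreaRect(c))
    p=np.c_[box[1]-q[:,1]/s,box[3]-q[:,0]/s]
    # heading of the +y-ish sides, degrees
    e=[p[(i+1)%4]-p[i] for i in range(4)]
    L=[np.linalg.norm(v)*1e3 for v in e[:2]]
    a=np.degrees(np.arctan2(e[0][1],e[0][0])); a=(a-45)%90+45
    return np.round(p.mean(0),4),np.round(a,1),np.round(L,1),np.round(p,4).tolist()
FIELD=lambda h,s,v:((h<30)|(h>160))&(s>60)&(v>90)
RED=lambda h,s,v:((h<8)|(h>172))&(s>170)&(v>80)
GREEN=lambda h,s,v:(h>45)&(h<80)&(s>120)
BLUE=lambda h,s,v:(h>105)&(h<130)&(s>110)
E
python3 - <<'E'
from h import *
I={n:cv2.imread(f"pics/{n}0.png")[:,:,::-1].copy() for n in("scene","top")}
c=lambda uv,z:ray("top",[uv],z)[0]
for t,uv,z in[("tile",(470,270),.024),("blade",(347,291),.006),("handle",(393,292),.066),("bay",(220,237),.004),("moon",(217,289),.024),("tape",(380,203),.024),("pbox",(420,343),.02),("pal",(523,192),.01),("lamp",(244,263),.128)]: print(t,c(uv,z).round(3))
def b(p,r=.06): return (p[0]-r,p[0]+r,p[1]-r,p[1]+r)
for n in I:
    print(n,"sun",fit(I[n],n,.024,b(c((470,270),.024),.05),FIELD))
    print(n,"moon",fit(I[n],n,.024,b(c((217,289),.024)),BLUE))
    print(n,"handle",fit(I[n],n,.063,b(c((393,292),.063)),RED))
    print(n,"greenbase",fit(I[n],n,.004,b(c((220,237),.004),.05),GREEN))
    print(n,"blade",fit(I[n],n,.006,b(c((347,291),.006),.06),lambda h,s,v:(v>115)))
    print(n,"mat",fit(I[n],n,.003,b(c((347,291),.003),.065),lambda h,s,v:(v<45)))
r=[]
for z,k,p in[(.024,"tile",(470,270)),(.018,"bay",(220,237)),(.128,"lampz",(244,263)),(.006,"blade",(355,291))]:
    q=c(p,z); r.append(cv2.resize(rect(I["top"],"top",z,*b(q,.1),1500),(300,300))); print(k,q)
cv2.imwrite("pics/rect.png",np.vstack([np.hstack(r[:2]),np.hstack(r[2:])])[:,:,::-1])
E
```

```text
tile [ 0.536 -0.266  0.024]
blade [ 0.49  -0.005  0.006]
handle [ 0.492 -0.093  0.066]
bay [0.606 0.27  0.004]
moon [0.495 0.27  0.024]
tape [ 0.679 -0.075  0.024]
pbox [ 0.382 -0.158  0.02 ]
pal [ 0.706 -0.391  0.01 ]
lamp [0.549 0.197 0.128]
scene sun (array([ 0.5328, -0.2703]), np.float64(83.8), array([68.5, 67.8]), [[0.5025, -0.2329], [0.5705, -0.2403], [0.5632, -0.3077], [0.4951, -0.3002]])
scene moon (array([0.4956, 0.267 ]), np.float64(86.0), array([63.5, 65.1]), [[0.4662, 0.3016], [0.5296, 0.2972], [0.5251, 0.2323], [0.4617, 0.2367]])
scene handle (array([ 0.5042, -0.0935]), np.float64(90.0), array([60.5, 48.5]), [[0.5285, -0.0632], [0.5285, -0.1237], [0.48, -0.1237], [0.48, -0.0632]])
scene greenbase (array([0.5994, 0.2648]), np.float64(87.2), array([46.3, 90.6]), [[0.5784, 0.3112], [0.6247, 0.3089], [0.6203, 0.2184], [0.574, 0.2207]])
scene blade (array([ 0.4905, -0.0044]), np.float64(90.0), array([119.5, 119.5]), [[0.5502, 0.0553], [0.5502, -0.0642], [0.4307, -0.0642], [0.4307, 0.0553]])
scene mat (array([ 0.5059, -0.0202]), np.float64(91.1), array([78.1, 38.2]), [[0.5243,
[... 444 characters left out ...]
 [[0.503, -0.0667], [0.5036, -0.1227], [0.483, -0.1229], [0.4824, -0.0669]])
top greenbase (array([0.6083, 0.2752]), np.float64(87.4), array([59.7, 71.7]), [[0.5801, 0.3124], [0.6397, 0.3097], [0.6365, 0.238], [0.5768, 0.2408]])
top blade (array([ 0.4922, -0.0024]), np.float64(90.0), array([86.5, 47. ]), [[0.5157, 0.0408], [0.5157, -0.0457], [0.4687, -0.0457], [0.4687, 0.0408]])
top mat (array([ 0.4675, -0.0061]), np.float64(94.2), array([108.4,  26.6]), [[0.4768, 0.0489], [0.4847, -0.0592], [0.4581, -0.0611], [0.4502, 0.047]])
tile [ 0.53572398 -0.26565023  0.024     ]
bay [0.60520725 0.26664823 0.018     ]
lampz [0.54937211 0.19735849 0.128     ]
blade [ 0.49023184 -0.02190378  0.006     ]
```

View pics/rect.png

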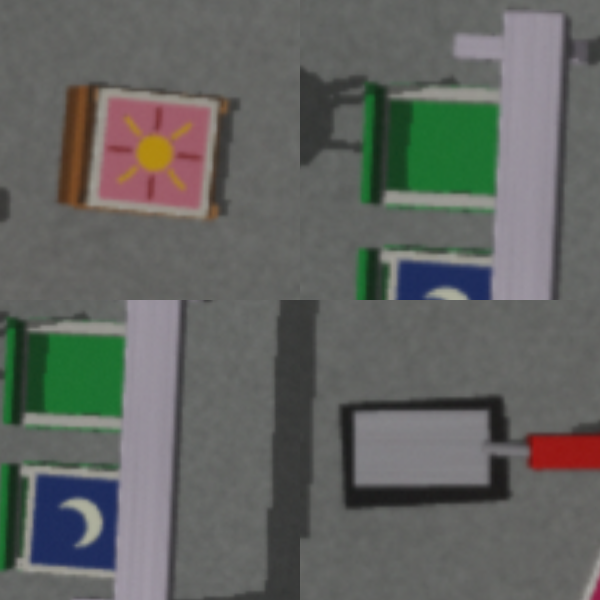

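Run:
```python
from h import *
I=cv2.imread("pics/top0.png")[:,:,::-1].copy()
box=(.39,.72,.12,.27)
for th in(130,150,165):
    try: print(th,fit(I,"top",.128,box,lambda h,s,v:v>th))
    except Exception as e: print(e)
# rails: whiteness profiles at z=.018
b=(.54,.68,.2,.34); s=2000; r=rect(I,"top",.018,*b,s).astype(float)
hsv=cv2.cvtColor(r.astype(np.uint8),cv2.COLOR_RGB2HSV)
for y in np.arange(.245,.312,.01):
    c=int((b[3]-y)*s); w=r[:,c-6:c+7,0].mean(1); x=b[1]-np.arange(len(w))/s
    seg=x[w>110]; 
    def cen(lo,hi):
        m=(x>lo)&(x<hi); ww=np.clip(w[m]-95,0,None); return (ww*x[m]).sum()/ww.sum()
    print(round(y,3),"up",round(cen(.625,.66),4),"lo",round(cen(.555,.595),4), seg.min().round(4),seg.max().round(4))
# backstop: green bounds along rows at z=.026
r=rect(I,"top",.026,*b,s); 
for x in(.585,.60,.615,.63):
    row=int((b[1]-x)*s); print(x,[(round(b[3]-k/s,3),int(v)) for k,v in zip(range(0,120,6),r[row-4:row+5,0:120:6,1].mean(0))])
# mat: dark mask of outer region + blade, closed
c=(.43,.55,-.075,.07)
print(fit(I,"top",.003,c,lambda h,s,v:(v<50)|(v>110)))
r=rect(I,"top",.063,.44,.54,-.15,-.03)
```

```text
130 (array([0.5501, 0.227 ], dtype=float32), np.float32(87.4), array([260.2,  88.1], dtype=float32), [[0.4221000075340271, 0.2768000066280365], [0.6820999979972839, 0.26510000228881836], [0.6780999898910522, 0.17710000276565552], [0.41819998621940613, 0.18880000710487366]])
150 (array([0.5493, 0.2142], dtype=float32), np.float32(87.6), array([257.4,  59.7], dtype=float32), [[0.421999990940094, 0.24950000643730164], [0.679099977016449, 0.2386000007390976], [0.6765999794006348, 0.17890000343322754], [0.41940000653266907, 0.1898999959230423]])
165 (array([0.5037, 0.2356], dtype=float32), np.float32(101.3), array([ 7.2, 17.9], dtype=float32), [[0.5117999911308289, 0.24089999496936798], [0.5131999850273132, 0.2337999939918518], [0.49559998512268066, 0.23029999434947968], [0.4941999912261963, 0.23729999363422394]])
0.245 up 0.6438 lo 0.5698 0.567 0.68
0.255 up 0.6436 lo 0.5704 0.5675 0.68
0.265 up 0.6431 lo 0.5705 0.568 0.68
0.275 up 0.6435 lo 0.5711 0.568 0.647
0.285 up 0.6438 lo 0.5713 0.5685 0.646
0.295 up 0.6431 lo 0.5718 0.5695 0.6445
0.305 up 0.6439 lo 0.5732 0.57 0.6415
0.585 [(0.34
[... 648 characters left out ...]
16, 68), (0.313, 42), (0.31, 46), (0.307, 56), (0.304, 62), (0.301, 64), (0.298, 64), (0.295, 65), (0.292, 85), (0.289, 109), (0.286, 111), (0.283, 111)]
0.63 [(0.34, 90), (0.337, 96), (0.334, 98), (0.331, 99), (0.328, 98), (0.325, 97), (0.322, 105), (0.319, 107), (0.316, 84), (0.313, 45), (0.31, 43), (0.307, 55), (0.304, 60), (0.301, 63), (0.298, 64), (0.295, 64), (0.292, 69), (0.289, 100), (0.286, 111), (0.283, 111)]
(array([ 0.4885, -0.0052], dtype=float32), np.float32(92.5), array([109.6,  69.3], dtype=float32), [[0.520799994468689, 0.051100000739097595], [0.5254999995231628, -0.058400001376867294], [0.4562999904155731, -0.061400000005960464], [0.45159998536109924, 0.04809999838471413]])
```

Measured poses:
- Sun tile about (0.533, -0.269), heading 84°.
- Free bay about (0.6075, 0.265), heading 87.4°.
- Handle about (0.493, -0.095), heading 91°.

Next I go above the rear end of the handle.

>>> {"method": "send_rows", "body": {"increments": [[[0.05, -0.15, 0, -0.11], [0.1, -0.35, 0, -0.22], [0.15, -0.55, 0, -0.34], [0.2, -0.75, 0, -0.45], [0.25, -0.9, 0, -0.57], [0.3, -1, 0, -0.68], [0.3, -1, 0, -0.796], [0.3, -1, 0, -0.796]]], "jaw": 1}}

```text
clock: 2.7
tool_pos: [0.2959, 0.4323, 0.2269]
orientation: [-180.0, 0.0, -88.8]
force: [0.5, 0.4, -0.3]
opening: 0.0873
gripper_force: 0.0
```

>>> {"method": "send_rows", "body": {"increments": [[[0.15, -0.25, 0, 0], [0.3, -0.5, 0, 0], [0.4, -0.75, 0, 0], [0.5, -1, 0, 0]]]}}

```text
clock: 3.2
tool_pos: [0.3962, 0.2312, 0.2267]
orientation: [-180.0, 0.0, -88.5]
force: [0.5, -0.3, 0.1]
opening: 0.088
gripper_force: 0.0
```

>>> {"method": "send_rows", "body": {"increments": [[[0.1, -0.25, 0, 0], [0.2, -0.5, 0, 0], [0.3, -0.75, 0, 0], [0.4, -1, 0, 0]]]}}

```text
clock: 3.7
tool_pos: [0.4764, 0.0311, 0.2269]
orientation: [-180.0, 0.0, -88.5]
force: [1.6, 1.7, -0.1]
opening: 0.0878
gripper_force: 0.0
```

>>> {"method": "send_rows", "body": {"increments": [[[0.02, -0.2, 0, 0], [0.05, -0.4, -0.1, 0], [0.08, -0.6, -0.2, 0], [0.084, -0.727, -0.2, 0], [0.084, -0.727, -0.2, 0], [0.084, -0.727, -0.2, 0]]]}}

```text
clock: 4.45
tool_pos: [0.4928, -0.1126, 0.1866]
orientation: [-180.0, 0.0, -88.7]
force: [1.1, -0.2, 0.4]
opening: 0.0877
gripper_force: 0.0
```

>>> {"method": "send_rows", "body": {"increments": [[[0, 0, -0.2, 0], [0, 0, -0.4, 0], [0, 0, -0.6, 0], [0, 0, -0.7, 0], [0, 0, -0.768, 0], [0, 0, -0.768, 0], [0, 0, -0.768, 0]]], "jaw": 0.55}}

```text
clock: 5.32
tool_pos: [0.4934, -0.1126, 0.0338]
orientation: [-179.9, 0.0, -88.8]
force: [0.5, 0.7, 1.1]
opening: 0.0481
gripper_force: 0.0
```

>>> {"method": "send_rows", "body": {"increments": [[[0, 0, 0, 0], [0, 0, 0, 0], [0, 0, 0, 0], [0, 0, 0, 0], [0, 0, 0, 0], [0, 0, 0, 0]]], "jaw": 0}}

```text
clock: 6.08
tool_pos: [0.4927, -0.113, 0.0331]
orientation: [-180.0, -0.0, -88.8]
force: [0.1, -2.0, 3.0]
opening: 0.0221
gripper_force: 30.0
```

>>> {"method": "send_rows", "body": {"increments": [[[0, 0, 0.05, 0], [0, 0, 0.15, 0], [0, 0, 0.25, 0], [0, 0, 0.3, 0], [0, 0, 0.3, 0], [0, 0, 0.3, 0]]]}}

```text
clock: 6.82
tool_pos: [0.492, -0.1129, 0.0923]
orientation: [179.9, 0.0, -88.9]
force: [0.1, -0.2, -1.8]
opening: 0.0219
gripper_force: 30.0
```

Run:
```python
from h import *
o=ctrl.get_obs(); p=o["tool_pos"]; print(p,o["orientation"],o["force"],o["moment"],o["opening"])
for n in("scene","top"):
    I=ctrl.snapshot(n); cv2.imwrite(f"pics/{n}1.png",I[:,:,::-1])
    if n=="top":A=I[230:360,250:450]
    else:B=I[170:300,220:420]
cv2.imwrite("pics/lift.png",cv2.resize(np.vstack([A,B]),(800,1040))[::1,:,::-1][:, :]) if 0 else cv2.imwrite("pics/lift.png",cv2.resize(np.hstack([A,B]),(800,260))[:,:,::-1])
```

```text
[ 0.49200562 -0.11292308  0.09231491] [ 1.79937305e+02  4.36093493e-03 -8.88636417e+01] [ 0.06582349 -0.20247995 -1.80066548] [-0.1047616  -0.03647815  0.01520373] 0.02185540468710065
```

View pics/lift.png

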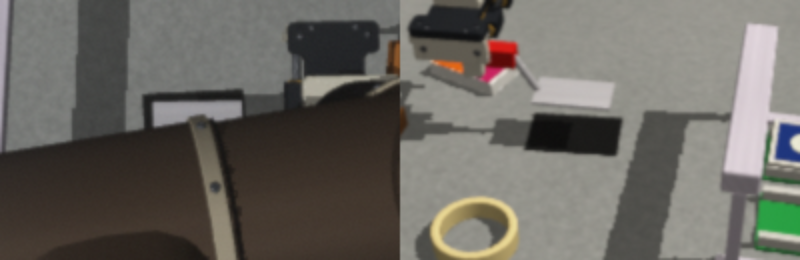

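```bash
cat >> h.py <<'E'
def blade(bc,z,yaw,pitch=0,L=.09,W=.05):
    a=np.radians(yaw);f=np.array([np.cos(a),np.sin(a)]);l=np.array([-f[1],f[0]])
    out=[]
    for sx,sy in((1,1),(1,-1),(-1,-1),(-1,1)):
        d=sx*L/2*f+sy*W/2*l; out.append([bc[0]+d[0],bc[1]+d[1],z+.003+(sx*L/2+.111)*np.sin(np.radians(pitch))])
    return np.array(out)
E
python3 - <<'E'
from h import *
I=cv2.imread("pics/scene1.png"); r=I[195:235,275:345]
m=(cv2.cvtColor(r,cv2.COLOR_BGR2GRAY)>125).astype(np.uint8)
m=cv2.morphologyEx(m,cv2.MORPH_OPEN,np.ones((3,3),np.uint8))
c=max(cv2.findContours(m,0,2)[0],key=cv2.contourArea); print(cv2.approxPolyDP(c,2,True).reshape(-1,2)+[275,195])
for bc in[(.4915,-.0022),(.4905,-.0045)]:
  for p in(0,-2): print(bc,p,project("scene",blade(bc,.0622,91.1,p)).round(1).tolist())
I=cv2.imread("pics/scene0.png"); print(project("scene",blade((.4915,-.0022),.003,91.1)).round(1).tolist())
r=I[220:255,275:345];m=(cv2.cvtColor(r,cv2.COLOR_BGR2GRAY)>125).astype(np.uint8);m=cv2.morphologyEx(m,cv2.MORPH_OPEN,np.ones((3,3),np.uint8))
c=max(cv2.findContours(m,0,2)[0],key=cv2.contourArea); print(cv2.approxPolyDP(c,2,True).reshape(-1,2)+[275,220])
E
```

```text
[[279 195]
 [278 200]
 [289 214]
 [286 215]
 [279 205]
 [275 205]
 [275 228]
 [285 229]
 [287 225]
 [298 225]
 [299 222]
 [302 226]
 [318 223]
 [318 227]
 [322 227]
 [323 224]
 [324 227]
 [332 229]
 [332 234]
 [339 234]
 [340 227]
 [344 224]
 [344 195]]
(0.4915, -0.0022) 0 [[327.9, 211.2], [325.0, 224.2], [286.0, 221.1], [290.3, 208.4]]
(0.4915, -0.0022) -2 [[327.9, 213.1], [325.0, 226.1], [286.0, 221.9], [290.3, 209.2]]
(0.4905, -0.0045) 0 [[327.0, 210.9], [324.1, 223.8], [285.1, 220.8], [289.4, 208.1]]
(0.4905, -0.0045) -2 [[327.0, 212.8], [324.1, 225.7], [285.2, 221.6], [289.5, 208.9]]
[[328.0, 230.9], [325.2, 244.1], [287.6, 241.0], [291.7, 228.0]]
[[275 254]
 [332 254]
 [344 220]
 [280 220]
 [284 226]
 [331 227]
 [332 233]
 [327 249]
 [282 246]
 [281 238]
 [275 238]]
```

Grip is level and matches the prediction. Now I go round to the open front of the easel.

>>> {"method": "send_rows", "body": {"increments": [[[0, -0.08, 0.1, 0], [0, -0.22, 0.2, -0.02], [0, -0.42, 0.2, -0.04], [0, -0.62, 0.2, -0.06], [0, -0.82, 0.2, -0.084], [0, -1, 0.2, -0.084]]]}}

```text
clock: 7.68
tool_pos: [0.4922, -0.3142, 0.1321]
orientation: [179.9, 0.0, -96.1]
force: [1.4, 0.1, -2.5]
opening: 0.0219
gripper_force: 30.0
```

>>> {"method": "send_rows", "body": {"increments": [[[0, -0.2, 0, 0], [0.03, -0.4, 0, 0], [0.06, -0.6, 0, 0], [0.08, -0.77, 0, 0], [0.092, -0.862, 0, 0], [0.092, -0.862, -0.1, 0], [0.092, -0.862, -0.25, 0], [0.092, -0.862, -0.4, 0], [0.092, -0.862, -0.463, 0], [0.092, -0.862, -0.463, 0], [0.092, -0.862, -0.463, 0], [0.092, -0.862, -0.463, 0]]]}}

```text
clock: 9.18
tool_pos: [0.5117, -0.4857, 0.0418]
orientation: [-179.9, -0.1, -96.1]
force: [0.9, -0.1, -1.9]
opening: 0.0217
gripper_force: 30.0
```

Run:
```python
from h import *
o=ctrl.get_obs(); p=o["tool_pos"]; print(p,o["orientation"],o["opening"])
J={}
for n in("scene","top"):
    I=ctrl.snapshot(n); J[n]=I.copy(); cv2.imwrite(f"pics/{n}2.png",I[:,:,::-1])
psi=o["orientation"][2]+180; a=np.radians(psi); bc=p[:2]+.1105*np.array([np.cos(a),np.sin(a)])
print("blade",bc,psi)
for n in J:
    q=project(n,blade(bc,p[2]-.0301,psi)).round(1); print(n,q.tolist())
c=(.5334,-.269)
for n in J:
  b=(c[0]-.05,c[0]+.05,c[1]-.05,c[1]+.05)
  print(n,"sun",fit(J[n],n,.024,b,FIELD)[:3])
A=J["top"][225:315,430:580]; B=J["scene"][200:270,130:250]
cv2.imwrite("pics/pre.png",np.vstack([cv2.resize(A,(500,300),interpolation=2),cv2.resize(B,(500,292),interpolation=2)])[:,:,::-1])
```

```text
[ 0.5116944  -0.48574551  0.04181669] [-1.79887392e+02 -5.36739183e-02 -9.60647194e+01] 0.021703745314133455
blade [ 0.52336893 -0.37586396] 83.93528055163235
scene [[176.5, 223.9], [165.9, 236.4], [132.6, 230.5], [144.2, 218.4]]
top [[497.8, 285.1], [499.7, 262.0], [540.9, 266.4], [539.2, 289.6]]
scene sun (array([ 0.5329, -0.2702], dtype=float32), np.float32(84.2), array([68.2, 67.6], dtype=float32))
top sun (array([ 0.534 , -0.2679], dtype=float32), np.float32(83.9), array([67.9, 67.8], dtype=float32))
```

View pics/pre.png

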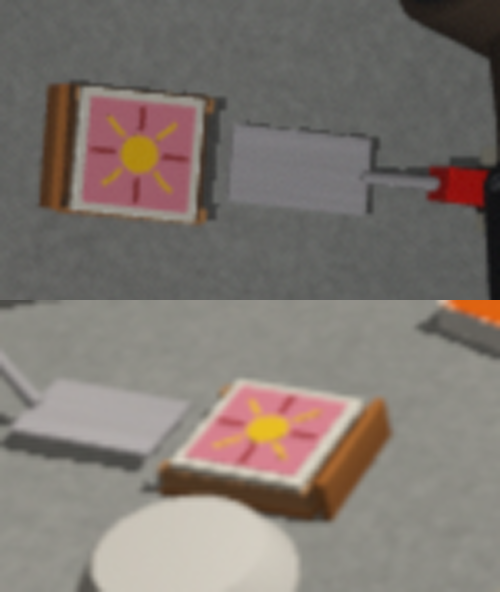

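Top crop: blade front middle at (500,273) px and slot middle at (492,273) px on the same line, so it is aligned with the slot. Now I slide it under.

>>> {"method": "send_rows", "body": {"increments": [[[0.002, 0.02, -0.005, 0], [0.007, 0.07, -0.005, 0], [0.013, 0.12, -0.005, 0], [0.019, 0.18, -0.005, 0], [0.026, 0.24, -0.005, 0], [0.032, 0.3, -0.005, 0], [0.039, 0.36, -0.005, 0], [0.044, 0.41, -0.005, 0], [0.048, 0.45, -0.005, 0], [0.05, 0.463, -0.005, 0], [0.05, 0.463, -0.005, 0], [0.05, 0.463, -0.005, 0]]]}}

```text
clock: 10.78
tool_pos: [0.5209, -0.393, 0.0393]
orientation: [-180.0, -0.0, -96.1]
force: [-0.6, -0.2, -2.0]
opening: 0.0219
gripper_force: 30.0
```

Run:
```python
from h import *
o=ctrl.get_obs(); p=o["tool_pos"]; print(p,o["orientation"],o["force"],o["moment"])
J={n:ctrl.snapshot(n).copy() for n in("scene","top")}
c=(.5334,-.269)
for n in J:
  b=(c[0]-.05,c[0]+.05,c[1]-.05,c[1]+.05)
  print(n,"sun",fit(J[n],n,.024,b,FIELD)[:3])
```

```text
[ 0.52093348 -0.39302073  0.03933109] [-1.79999141e+02 -4.54421048e-03 -9.60878641e+01] [-0.56976289 -0.23027515 -2.01217661] [-0.15476369 -0.05563096 -0.01841456]
scene sun (array([ 0.533 , -0.2702], dtype=float32), np.float32(83.9), array([67.9, 67.5], dtype=float32))
top sun (array([ 0.534 , -0.2679], dtype=float32), np.float32(84.0), array([67.9, 67.8], dtype=float32))
```

>>> {"method": "send_rows", "body": {"increments": [[[0, 0, 0.01, 0], [0, 0, 0.02, 0], [0, 0, 0.03, 0], [0, 0, 0.04, 0], [0, 0, 0.05, 0], [0, 0, 0.065, 0], [0, 0, 0.085, 0], [0, 0, 0.11, 0], [0, 0, 0.135, 0], [0, 0, 0.16, 0], [0, 0, 0.17, 0], [0, 0, 0.17, 0]]]}}

```text
clock: 12.38
tool_pos: [0.521, -0.3928, 0.0735]
orientation: [-180.0, -0.0, -96.1]
force: [0.1, -0.0, -3.2]
opening: 0.0216
gripper_force: 30.0
```

>>> {"method": "send_rows", "body": {"increments": [[[0, 0, 0.02, 0], [0, 0, 0.05, 0], [0, 0, 0.08, 0], [0, 0, 0.1, 0], [0, 0, 0.1, 0], [0, 0, 0.1, 0]]]}}

```text
clock: 13.12
tool_pos: [0.5208, -0.3927, 0.0933]
orientation: [180.0, 0.0, -96.1]
force: [0.2, -0.3, -3.1]
opening: 0.0219
gripper_force: 30.0
```

Run:
```python
from h import *
o=ctrl.get_obs(); p=o["tool_pos"]; print(p,o["orientation"],o["force"],o["moment"])
J={n:ctrl.snapshot(n).copy() for n in("scene","top")}
cv2.imwrite("pics/l2.png",np.hstack([cv2.resize(J["top"][220:310,430:560],(400,277),interpolation=2),cv2.resize(J["scene"][180:270,130:260],(400,277),interpolation=2)])[:,:,::-1])
c=(.5334,-.269); z=p[2]-.0301+.009
for n in J:
  b=(c[0]-.06,c[0]+.06,c[1]-.06,c[1]+.06)
  print(n,"sun",z,fit(J[n],n,z,b,FIELD)[:3])
```

```text
[ 0.52083683 -0.39267395  0.09325485] [ 1.79989967e+02  6.12952217e-03 -9.60785321e+01] [ 0.24450549 -0.3290124  -3.1384409 ] [-0.16354774 -0.03914372  0.02635937]
scene sun 0.07215485394197443 (array([ 0.5349, -0.2692], dtype=float32), np.float32(84.1), array([68. , 68.2], dtype=float32))
top sun 0.07215485394197443 (array([ 0.5337, -0.2677], dtype=float32), np.float32(84.1), array([67.5, 68.2], dtype=float32))
```

View pics/l2.png

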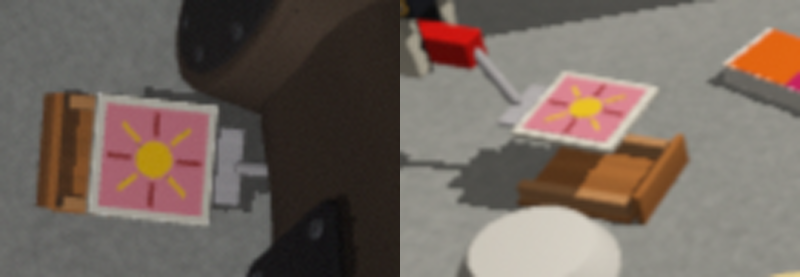

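Run:
```python
from h import *
print(ray("top",[(448,152)],.15), ray("top",[(448,175)],.15), ray("top",[(222,205),(232,321),(238,196),(226,332)],.11))
```

```text
[[ 0.75692916 -0.18365599  0.15      ]] [[ 0.71343073 -0.18290611  0.15      ]] [[0.66103322 0.24393411 0.11      ]
 [0.43966155 0.22152451 0.11      ]
 [0.678658   0.21344796 0.11      ]
 [0.41906825 0.23253597 0.11      ]]
```

>>> {"method": "send_rows", "body": {"increments": [[[0.004, 0.025, 0, 0.002], [0.01, 0.075, 0, 0.005], [0.02, 0.15, 0, 0.01], [0.035, 0.25, 0, 0.015], [0.05, 0.36, 0, 0.02], [0.065, 0.475, 0, 0.025], [0.085, 0.6, 0, 0.03], [0.105, 0.725, 0, 0.034], [0.125, 0.84, 0, 0.038], [0.14, 0.93, 0, 0.04], [0.148, 0.98, 0, 0.0405], [0.15, 1, 0, 0.0405]]]}}

```text
clock: 14.72
tool_pos: [0.5511, -0.1921, 0.0934]
orientation: [-180.0, -0.0, -92.6]
force: [-0.4, -0.2, -2.8]
opening: 0.0222
gripper_force: 30.0
```

>>> {"method": "send_rows", "body": {"increments": [[[0.005, 0.025, 0, 0], [0.02, 0.075, 0, 0], [0.04, 0.15, 0, 0], [0.065, 0.25, 0, 0], [0.095, 0.36, 0, 0], [0.125, 0.475, 0, 0], [0.155, 0.6, 0, 0], [0.185, 0.71, 0, 0], [0.205, 0.8, 0, 0], [0.217, 0.86, 0, 0], [0.22, 0.88, 0, 0], [0.22, 0.88, 0, 0]]]}}

```text
clock: 16.23
tool_pos: [0.5948, -0.0168, 0.0933]
orientation: [180.0, -0.0, -92.6]
force: [0.6, -0.1, -2.6]
opening: 0.0215
gripper_force: 30.0
```

>>> {"method": "send_rows", "body": {"increments": [[[0, 0, -0.01, 0], [0, 0, -0.03, 0], [0, 0, -0.06, 0], [0, 0, -0.1, 0], [0, 0, -0.14, 0], [0, 0, -0.165, 0], [0, 0, -0.175, 0], [0, 0, -0.18, 0], [0, 0, -0.18, 0], [0, 0, -0.18, 0]]]}}

```text
clock: 17.48
tool_pos: [0.5951, -0.0167, 0.0576]
orientation: [-180.0, 0.0, -92.6]
force: [0.2, -0.4, -2.5]
opening: 0.0217
gripper_force: 30.0
```

Run:
```python
from h import *
o=ctrl.get_obs(); p=o["tool_pos"]; print(p,o["orientation"],o["force"],o["moment"])
J={n:ctrl.snapshot(n).copy() for n in("scene","top")}
cv2.imwrite("pics/prelamp.png",np.hstack([cv2.resize(J["top"][180:330,180:400],(440,300),interpolation=2),cv2.resize(J["scene"][180:320,300:460],(343,300),interpolation=2)])[:,:,::-1])
c=p[:2]+.125*np.array([.0454,.999]); z=p[2]-.0301+.009
for n in J:
  b=(c[0]-.05,c[0]+.05,c[1]-.05,c[1]+.05)
  print(n,"sun",z,c,fit(J[n],n,z,b,FIELD)[:3])
```

```text
[ 0.59512412 -0.01669867  0.05761233] [-1.79975109e+02  7.76287453e-03 -9.25900517e+01] [ 0.2104176  -0.38708263 -2.53322919] [-0.20201603  0.05022564 -0.00038092]
scene sun 0.03651232523871116 [0.60079912 0.10817633] (array([0.6015, 0.1074]), np.float64(87.6), array([67.6, 66.5]))Traceback (most recent call last):
  File "<stdin>", line 8, in <module>
  File "h.py", line 30, in fit
    c=max(cv2.findContours(m,cv2.RETR_EXTERNAL,cv2.CHAIN_APPROX_NONE)[0],key=cv2.contourArea)
ValueError: max() iterable argument is empty
```

View pics/prelamp.png

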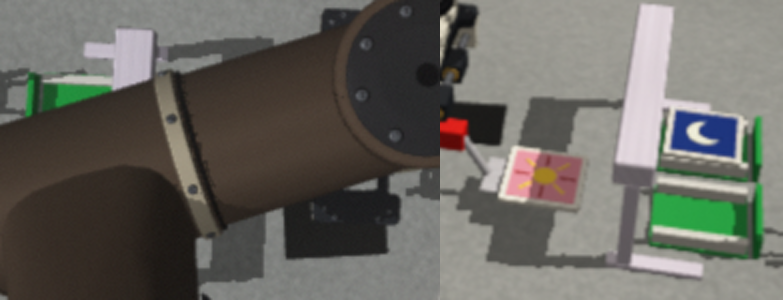

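Run:
```python
from h import *
I=ctrl.snapshot("scene").copy(); J=cv2.imread("pics/top0.png")[:,:,::-1].copy()
b=(.53,.68,.17,.35)
R=[cv2.resize(rect(i,n,.018,*b,2000),None,fx=1.1,fy=1.1) for i,n in((I,"scene"),(J,"top"))]
for r in R:
  for x in(.5675,.6075,.6475): 
    k=int((b[1]-x)*2200); cv2.line(r,(0,k),(395,k),(255,255,0),1)
  for y in(.265,.317,.323,.215): 
    k=int((b[3]-y)*2200); cv2.line(r,(k,0),(k,330),(255,0,0),1)
cv2.imwrite("pics/bay.png",np.hstack(R)[:,:,::-1])
```

```text
(no output)
```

View pics/bay.png

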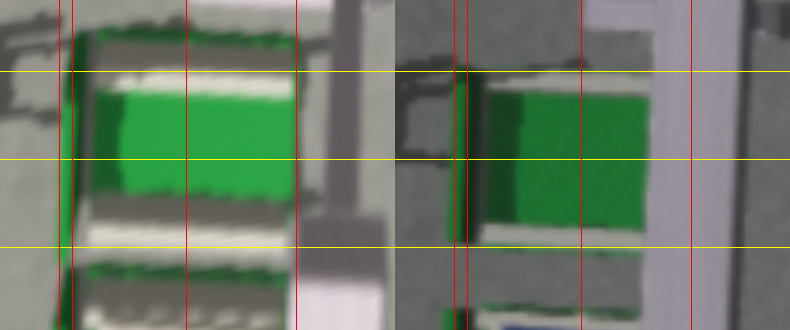

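>>> {"method": "send_rows", "body": {"increments": [[[0.001, 0.02, 0, 0], [0.003, 0.06, 0, 0], [0.006, 0.12, 0, 0], [0.009, 0.2, 0, 0], [0.012, 0.29, 0, 0], [0.016, 0.38, 0, 0], [0.019, 0.47, 0, 0], [0.022, 0.56, 0, 0], [0.026, 0.64, 0, 0], [0.028, 0.69, 0, 0], [0.03, 0.725, 0, 0], [0.03, 0.734, 0, 0]]]}}

```text
clock: 19.12
tool_pos: [0.601, 0.1303, 0.0573]
orientation: [180.0, -0.0, -92.6]
force: [-0.4, -0.5, -3.6]
opening: 0.0221
gripper_force: 30.0
```

Run:
```python
from h import *
o=ctrl.get_obs(); p=o["tool_pos"]; print(p,o["orientation"],o["force"],o["moment"])
J={n:ctrl.snapshot(n).copy() for n in("scene","top")}
cv2.imwrite("pics/inbay.png",np.hstack([cv2.resize(J["top"][180:330,180:400],(440,300),interpolation=2),cv2.resize(J["scene"][180:320,300:460],(343,300),interpolation=2)])[:,:,::-1])
c=p[:2]+.125*np.array([.0454,.999]); z=p[2]-.0301+.009
b=(c[0]-.05,c[0]+.05,c[1]-.05,c[1]+.05)
for n in J: 
  try: print(n,"sun",z,c,fit(J[n],n,z,b,FIELD)[:4])
  except Exception as e: print(e)
```

```text
[0.60096351 0.13028839 0.05731519] [ 1.79994976e+02 -4.27393384e-03 -9.25844694e+01] [-0.38033761 -0.49030762 -3.5730051 ] [-0.28417848 -0.00655213  0.02435587]
scene sun 0.03621518510566136 [0.60663851 0.25516339] (array([0.6074, 0.2541]), np.float64(87.1), array([66.8, 66. ]), [[0.5757, 0.2887], [0.6424, 0.2854], [0.6391, 0.2194], [0.5724, 0.2228]])
max() iterable argument is empty
```

View pics/inbay.png

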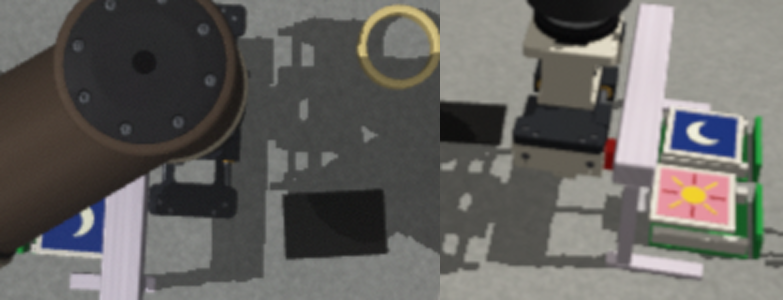

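>>> {"method": "send_rows", "body": {"increments": [[[0, 0, -0.01, 0], [0, 0, -0.02, 0], [0, 0, -0.03, 0], [0, 0, -0.04, 0], [0, 0, -0.048, 0], [0, 0, -0.055, 0], [0, 0, -0.062, 0], [0, 0, -0.07, 0], [0, 0, -0.08, 0], [0, 0, -0.09, 0], [0, 0, -0.09, 0], [0, 0, -0.09, 0]]]}}

```text
clock: 20.72
tool_pos: [0.601, 0.1301, 0.0394]
orientation: [-180.0, -0.0, -92.6]
force: [0.2, 0.6, -1.9]
opening: 0.0214
gripper_force: 30.0
```

Run:
```python
from h import *
o=ctrl.get_obs(); p=o["tool_pos"]; print(p,o["orientation"],o["force"],o["moment"])
I=ctrl.snapshot("scene").copy()
b=(.555,.66,.205,.305)
print(fit(I,"scene",.024,b,FIELD)[:4])
```

```text
[0.60099132 0.13007052 0.03937898] [-1.79999266e+02 -2.05046131e-03 -9.25903375e+01] [ 0.21791685  0.62367519 -1.92029451] [-0.08687616 -0.0122141   0.02442598]
(array([0.6059, 0.2538], dtype=float32), np.float32(87.3), array([66.3, 66.5], dtype=float32), [[0.574400007724762, 0.28859999775886536], [0.6406000256538391, 0.2854999899864197], [0.637499988079071, 0.2190999984741211], [0.5712000131607056, 0.22220000624656677]])
```

>>> {"method": "send_rows", "body": {"increments": [[[-0.001, -0.02, 0, 0], [-0.003, -0.06, 0, 0], [-0.006, -0.12, 0, 0], [-0.009, -0.19, 0, 0], [-0.012, -0.27, 0, 0], [-0.016, -0.35, 0, 0], [-0.02, -0.43, 0, 0], [-0.024, -0.51, 0, 0], [-0.027, -0.59, 0, 0], [-0.03, -0.66, 0, 0], [-0.032, -0.7, 0, 0], [-0.032, -0.7, 0, 0]]]}}

```text
clock: 22.28
tool_pos: [0.5945, -0.0105, 0.0393]
orientation: [180.0, 0.0, -92.6]
force: [-0.6, -0.4, -1.6]
opening: 0.0218
gripper_force: 30.0
```

>>> {"method": "send_rows", "body": {"increments": [[[0, -0.05, 0.1, 0], [-0.05, -0.15, 0.25, 0.01], [-0.15, -0.25, 0.3, 0.02], [-0.28, -0.35, 0.3, 0.03], [-0.4, -0.45, 0.3, 0.044], [-0.48, -0.5, 0.3, 0.044], [-0.51, -0.515, 0.3, 0.044], [-0.51, -0.515, 0.3, 0.044], [-0.51, -0.515, 0.3, 0.044]]]}}

```text
clock: 23.4
tool_pos: [0.4935, -0.1125, 0.0994]
orientation: [-180.0, -0.0, -88.8]
force: [0.5, -0.1, -2.0]
opening: 0.0215
gripper_force: 30.0
```

Run:
```python
from h import *
o=ctrl.get_obs(); p=o["tool_pos"]; print(p,o["orientation"],o["force"],o["moment"])
I=ctrl.snapshot("scene").copy(); cv2.imwrite("pics/out.png",cv2.resize(I[170:320,230:460],(690,450),interpolation=2)[:,:,::-1])
b=(.555,.66,.205,.305)
print(fit(I,"scene",.024,b,FIELD)[:4])
```

```text
[ 0.49347317 -0.11246029  0.09940773] [-1.79970509e+02 -1.90164291e-03 -8.87843835e+01] [ 0.53380884 -0.10003762 -2.03726081] [-0.10162575 -0.05276595 -0.01735293]
(array([0.6057, 0.2539], dtype=float32), np.float32(87.4), array([66.8, 66.9], dtype=float32), [[0.5738999843597412, 0.2888000011444092], [0.6406000256538391, 0.2858000099658966], [0.6376000046730042, 0.21899999678134918], [0.5708000063896179, 0.22200000286102295]])
```

View pics/out.png

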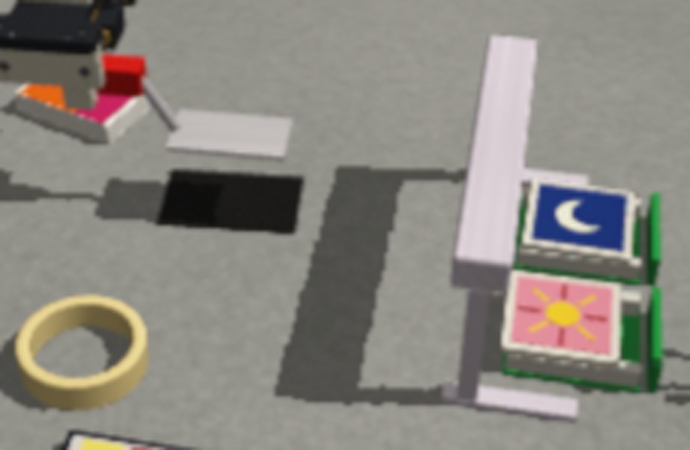

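>>> {"method": "send_rows", "body": {"increments": [[[0, 0, -0.05, 0], [0, 0, -0.13, 0], [0, 0, -0.21, 0], [0, 0, -0.27, 0], [0, 0, -0.305, 0], [0, 0, -0.32, 0], [0, 0, -0.33, 0], [0, 0, -0.33, 0], [0, 0, -0.33, 0]]]}}

```text
clock: 24.58
tool_pos: [0.4929, -0.1129, 0.0338]
orientation: [-180.0, 0.0, -88.8]
force: [-0.4, -0.5, 1.3]
opening: 0.0221
gripper_force: 30.0
```

>>> {"method": "send_rows", "body": {"increments": [[[0, 0, 0, 0], [0, 0, 0, 0], [0, 0, 0, 0], [0, 0, 0, 0], [0, 0, 0, 0], [0, 0, 0, 0]]], "jaw": 0.55}}

```text
clock: 25.32
tool_pos: [0.4926, -0.1129, 0.0333]
orientation: [180.0, 0.0, -88.8]
force: [0.5, 0.9, -0.6]
opening: 0.0479
gripper_force: 0.0
```

>>> {"method": "send_rows", "body": {"increments": [[[0, 0, 0.1, 0], [0, 0, 0.25, 0], [0, 0, 0.45, 0], [0, 0, 0.65, 0], [0, 0, 0.8, 0], [0, 0, 0.8, 0], [0, 0, 0.8, 0]]]}}

```text
clock: 26.2
tool_pos: [0.4921, -0.1129, 0.1929]
orientation: [180.0, 0.0, -88.8]
force: [-0.7, 0.0, 0.1]
opening: 0.0482
gripper_force: 0.0
```

Run:
```python
from h import *
o=ctrl.get_obs(); print(o["tool_pos"],o["force"])
I=ctrl.snapshot("scene").copy(); cv2.imwrite("pics/end.png",cv2.resize(I[170:320,230:460],(690,450),interpolation=2)[:,:,::-1])
```

```text
[ 0.49212688 -0.11287071  0.19290148] [-0.74652121  0.00895096  0.06893357]
```

View pics/end.png

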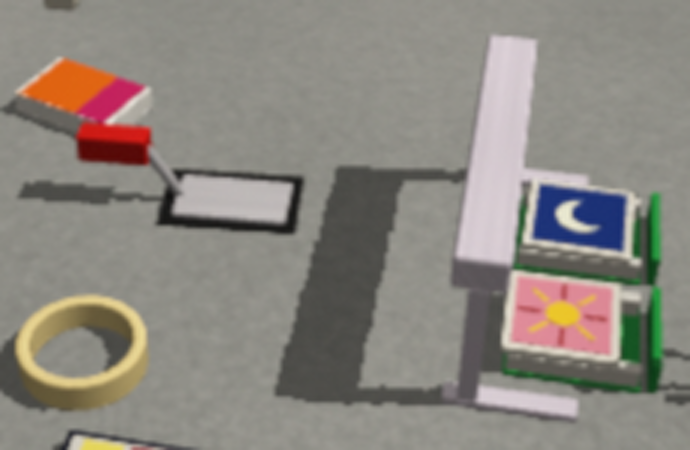

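The spatula lies centred on its mat, the tile is flat in the bay, and the gripper is clear of everything.

```bash
python3 -c "
from plant import ctrl
print(ctrl.close_job())"
```

```text
the job is handed in; nothing more can be done
None
```

Job handed in at about 26 s of the 72 s, with no verdict returned: the sun tile lies flat and square in the free bay, about 10 mm short of its centre along the rails (limit 20 mm), and the spatula is back flat on its mat and released.

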